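# Pull down the drop-front of the overhead parts cabinet with the hook pole

### The arm

A 6-joint arm with a two-finger parallel gripper is mounted at the origin on the work surface. World frame = base frame: x ahead of the robot, y to its left, z up, the work surface at z = 0. Lengths are in m, angles in rad, forces in N, time in s.
With the tool pointing down it reaches from about 0.4 to 0.825 m from the base axis. Payload 7 kg.
Tool frame: the origin (TCP) lies at the very end of the fingers, on their centre line; the grasp point (between the pads) lies 19 mm behind it; z points along the fingers, y is the line along which they close (so a half turn about z gives the same grasp; the last joint's range is limited). The gripper opens to 88 mm and grips with 3 to 60 N. Pads are 19 mm wide; open, the fingers measure 130 mm over their backs; the gripper's body (78 mm by 193 mm) begins 47 mm behind the grasp point.
Start: joints at [1.508, 0.359, 0.012, 0, -1.224, -0.288], TCP at [0.232, 0.634, 0.227] pointing down, gripper open.
Joint ranges: [-3.07, 3.07], [-1.43, 2.12], [-1.02, 1.25], [-3.03, 1.67], [-3.05, -0], [-3.03, 3.03]. Speed limits (rad/s): [2.39, 2.39, 3.01, 3.14, 3.14, 3.14].

### API

Orientations are given as [roll, pitch, yaw] about the fixed x, y, z axes, in that order (R = Rz(yaw) Ry(pitch) Rx(roll)).
In Python, from station import arm gives the robot as it stands. The module is installed in compiled form; this text tells all that it offers.
- The arm moves only by the shell command python3 -m crank 'ROWS' [FORCE]. ROWS is JSON, a list of rows, each an object of numbers: "dx", "dy", "dz": the shift along the world's x, y, z in m; "twist": the turn about the world's z in degrees; "grip": the opening, from -1 (shut) to 1 (fully open). A call has exactly 5 rows; each row is the pose to reach, as a shift and turn from the pose commanded when the call began; what a row does not reach only later rows make up. A row lasts 1/12 s, in which the tool goes at most 41.7 mm and 7.16 degrees, less where a joint would pass 70% of its speed; a pose out of reach is approached as far as the arm can. A call with a gripper value outside its range is refused whole. The fingers move at their own pace and stop on an object; FORCE is the grip in N (left out, the last holds). Time passes only in rows, so rows that repeat a pose let the fingers close, or fill a call up. It gives the time, the measured TCP pose, the force, the opening and the grip force at its end, in the units of the state.
- arm.get_state(): the state, without advancing time (a new reading comes with each control period).
- arm.grab_frame(name): name is "scene" or "top" or "wrist"; returns the picture (420x560x3 uint8, red, green, blue); there is no depth.
- arm.get_calibration(name): a dict with "fx", "fy", "cx", "cy" (pixels), "cam_to_world" (4x4, takes a point from camera to world coordinates); the wrist camera has in their place "tool_from_camera" (4x4, takes a point from camera to tool coordinates, whose origin is the TCP and whose axes are the flange's). Camera axes: x right, y down, z forward; pixel columns grow to the right and rows downward; lengths in m; the calibration is good to about 2 mm. The wrist camera is an equidistant fisheye: a pixel r from the principal point sees the ray r / f radians off the axis. A picture is of the moment at which its call begins: read the wrist's pose just before it. get_calibration takes no time and is no camera call.
- arm.job_done(): hands the job in; it is judged then, once.
The state is a dict: "t": time; "q": joint angles; "qd": joint speeds; "joint_efforts": joint torques, N m; "eef_pos": TCP position; "ee_rot": TCP orientation; "force": force on the tool from outside, world axes, zero at the start; "moment": the same for the moment, N m; "width": finger opening in m; "gripper_force": force on a finger pad.
Only numpy, scipy, OpenCV 4.12 (cv2) and the standard library are available. Lean on these libraries where they do the work, as an engineer would, in place of code of your own. Each camera call takes 0.05 s, during which the arm holds its last target. There are 200 camera calls.

### The job

Take the hook pole off the bench, feel its prong sideways into the hole of the round pull plate on the overhead parts cabinet's front flap, and draw the flap down with it, gently and under control, until it meets its stop. Then unhook the pole and lay it (do not drop it) flat on the bench top; leave the flap fully down, touch the cabinet with nothing but the pole, and leave the other things where they are.

Things in the scene. Friction and masses are not known exactly. Their poses are not given: they have to be found in the camera images.
- pole_grip (a point): Hook pole, loose, about 120 g, lying flat. This point: centre of its black box-shaped handle (90 long, 24 wide, 30 mm high, so 15 mm above the bench when lying). x runs along the pole to the hook, y is the side the prong points to, z up. A steel rod 8 mm thick goes on from the handle at the same height to x = 155 mm, where it bends square into the prong.
- pole_prong (a point): On the hook pole: a point on the axis of the prong, at x = 155, y = 15, z = 0 mm from the handle centre, axes as pole_grip. The prong is a straight round pin, 6 mm thick, that points to +y; its round tip is 29 mm from the rod's axis (14 mm beyond this point).
- flap_hinge (a point): Middle of the hinge line at the lower edge of the front flap of a fixed grey parts cabinet (250 wide, 140 deep, 312 mm high, on 130 mm legs); 145 mm above the bench. x points into the cabinet, y along the hinge, z up. The aluminium flap, 230 wide and 155 mm tall, has the hinge line in its outer face, which looks to -x when shut; the roof is flush with it.
- eye_root (a point): Centre of the pull plate, on the flap's outer face, mid width, 115 mm from the hinge; moves with the flap; axes as flap_hinge when shut. Steel disc 74 mm across, 5 mm thick (y), half of it stands out of the face. It has one hole, 14 mm square, through along y, centred 24 mm from the disc's centre, at up to 1 rad above or below straight out: unknown each time, too stiff to turn; feel for it.
- flap (a joint): Opening angle of the flap, rad: 0 shut, growing as its top edge comes out and down towards -x. A stiff friction hinge (about 0.36 N m; flap 0.3 kg) keeps it wherever it is left. It opens to a firm stop somewhat short of level, between 1.3 and 1.5 rad: to be felt. Its outer face, with the plate, is then underneath.
- meter: Grey hand multimeter, 140 x 75 x 38 mm, lying loose on the bench; origin at the centre of its underside. To be left alone.
- board: Green circuit board, 100 x 160 mm, 22 mm high with its pins, loose on the bench in front of the cabinet; origin at the centre of its underside. To be left alone.
- screwdriver: Screwdriver lying loose on the bench, handle about 30 mm thick. To be left alone.
- cap: White plastic cap, 32 mm across, 12 mm high, loose on the bench; origin at the centre of its underside. To be left alone.
- carton: Small cardboard box 120 x 90 x 60 mm, loose on the bench; origin at the centre of its underside. To be left alone.
- pencup: Black pen cup, 80 mm across, 150 mm high with its pens, loose; origin at the centre of its underside. To be left alone.
- camera: Small camera on a tripod, about 165 mm high, feet 75 mm from the middle, loose; origin on the bench under its middle. To be left alone.
Not all that is in view belongs to the job. Of the things like the part that bears pole_grip, leave any that is purple or turquoise; of the rest the larger one is meant.

How it is judged:
On the way, in this order (a step that is already met when the one before it is completed fails the run):
1. the prong is through the hole of the pull plate while the flap is still shut (value of joint flap below 0.15 rad and y of pole_prong in the frame of eye_root between -0.01 and 0.012 m and distance between pole_prong and eye_root below 0.034 m), for 0.1 s.
2. the flap is down at its stop with the prong still in the hole (value of joint flap above 1.33 rad and y of pole_prong in the frame of eye_root between -0.01 and 0.012 m and distance between pole_prong and eye_root below 0.034 m), for 0.1 s.
At the end, for the whole second after the job is handed in: The flap is down at its stop (opened more than 1.33 rad), and the pole lies flat and still on the bench top (handle centre under 20 mm high, tilted less than 0.12 rad), anywhere clear of other things (value of joint flap above 1.33 rad and height (world z) of pole_grip below 0.02 m and angle between pole_grip's own z axis and vertical below 0.12 rad and linear speed of pole below 0.02 m/s); the robot touches nothing.
It fails at once if the pole and the flap or its pull plate press on each other with more than 20 N (contact force between pole and flap above 20 N).
It fails at once if the flap swings faster than 2 rad/s (velocity of joint flap above 2 rad/s).
It fails at once if the gripper or arm presses on the cabinet or its flap (more than 2 N) (contact force between any of the fingers, the arm and cabinet above 2 N).
It fails at once if the pole is dropped (falls faster than 0.8 m/s out of the grip) (linear speed of pole above 0.8 m/s and contact force between the fingers and pole below 0.1 N).
It fails at once if a bystander is moved more than 30 mm (distance of any of meter, board, screwdriver, cap, carton, pencup, camera from where it was at the start of the episode above 0.03 m).
It also fails if it takes over 72 s, if anything falls off the work surface, if the arm or the gripper's body presses on something with over 40 N, if the wrist force passes 120 N, or if a joint passes its speed limit or range.

## Working session

There is one attempt and no reset: what is moved stays moved. The work goes in short steps, Python scripts to look and compute and a shell command to move; the robot and the scene stay as the last step left them, time stands still between calls to the robot, and variables do not carry over. Pictures are saved under pics/ and viewed, at most 12 in all, crops included, and the job is handed in when it is done.

```bash
mkdir -p pics; cat > h.py <<'E'
import numpy as np,cv2
from station import arm
def snap(name,fn,crop=None,scale=1):
    im=arm.grab_frame(name); np.save('pics/'+fn+'.npy',im)
    show(im,fn,crop,scale)
def show(im,fn,crop=None,scale=1):
    if crop: im=im[crop[1]:crop[3],crop[0]:crop[2]]
    im=cv2.resize(im,None,fx=scale,fy=scale,interpolation=cv2.INTER_CUBIC)
    cv2.imwrite('pics/'+fn+'.png',im[:,:,::-1])
def ray(name,u,v):
    c=arm.get_calibration(name);T=np.array(c['cam_to_world'])
    d=T[:3,:3]@np.array([(u-c['cx'])/c['fx'],(v-c['cy'])/c['fy'],1]);return T[:3,3],d
def atz(name,u,v,z):
    o,d=ray(name,u,v);return o+d*(z-o[2])/d[2]
def proj(name,P):
    c=arm.get_calibration(name);T=np.linalg.inv(np.array(c['cam_to_world']))
    p=T[:3,:3]@np.array(P)+T[:3,3];return c['fx']*p[0]/p[2]+c['cx'],c['fy']*p[1]/p[2]+c['cy']
E
python3 - <<'E'
from h import *
s=arm.get_state();print({k:np.round(s[k],3) for k in s})
for n in('scene','top'):
    snap(n,n+'0',None,1.4);print(n,arm.get_calibration(n))
E
```

```text
{'t': np.float64(0.0), 'q': array([ 1.508,  0.359,  0.011, -0.   , -1.224, -0.288]), 'qd': array([-0.   ,  0.   , -0.001, -0.002, -0.001, -0.   ]), 'joint_efforts': array([ 1.0000e-03, -5.8271e+01,  2.9307e+01,  6.9980e+00,  7.0000e-03,
       -0.0000e+00]), 'eef_pos': array([0.232, 0.633, 0.226]), 'ee_rot': array([ 3.14 , -0.   , -0.351]), 'force': array([ 0.203, -0.152, -0.09 ]), 'moment': array([-0.01 , -0.05 , -0.028]), 'gripper_force': np.float64(0.0), 'width': np.float64(0.088)}
scene {'fx': 423.91768682176365, 'fy': 423.91768682176365, 'cx': 284.22016869400574, 'cy': 216.14669950837683, 'cam_to_world': array([[ 0.58506847,  0.48671645, -0.64869252,  1.32068965],
       [ 0.81096045, -0.34503852,  0.47253737, -0.61809352],
       [ 0.00616781, -0.80253069, -0.59657895,  0.90574623],
       [ 0.        ,  0.        ,  0.        ,  1.        ]])}
top {'fx': 479.5842299304544, 'fy': 479.5842299304544, 'cx': 276.941013086841, 'cy': 209.20816262209803, 'cam_to_world': array([[-0.00373016, -0.99305587,  0.11758453,  0.30940686],
       [-0.99993559,  0.00496449,  0.01020621, -0.02353533],
       [-0.01071909, -0.11753889, -0.99301043,  1.64491972],
       [ 0.        ,  0.        ,  0.        ,  1.        ]])}
```

View pics/scene0.png

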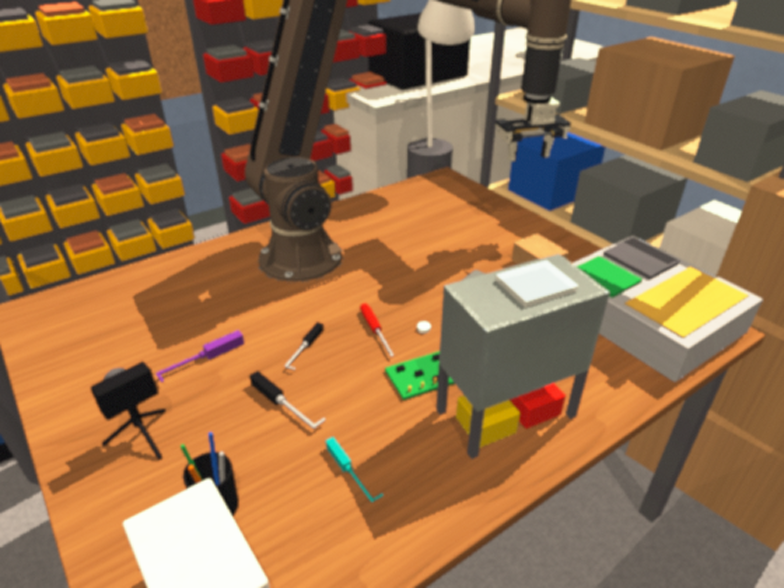

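View pics/top0.png

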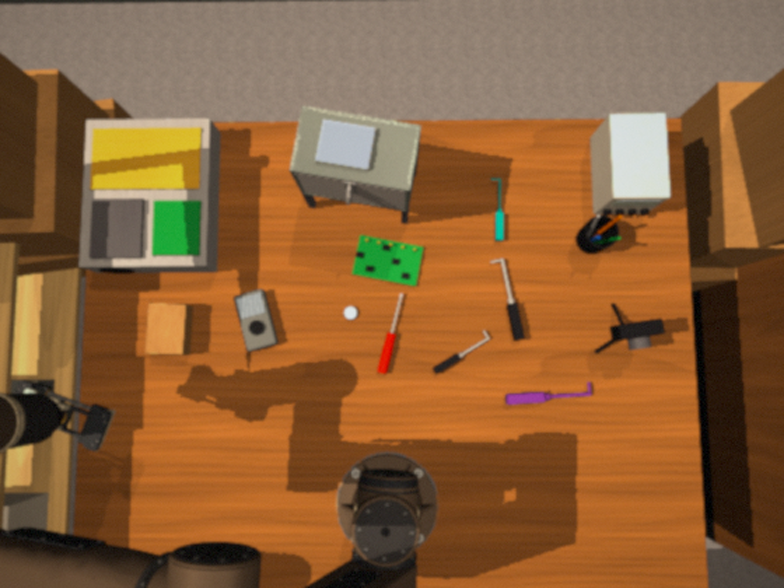

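The top view shows the target pole, the larger black one: handle about (515,320)/1.4, prong about (497,262)/1.4 pointing to world +y. The cabinet front faces the robot, with its plate at about (348,190)/1.4. I'll enlarge these.

```bash
python3 - <<'E'
from h import *
im=np.load('pics/top0.npy')
a=cv2.resize(im[178:250,340:385],None,fx=8,fy=8,interpolation=cv2.INTER_CUBIC)
b=cv2.resize(im[70:165,200:305],None,fx=4,fy=4,interpolation=cv2.INTER_CUBIC)
c=np.zeros((580,790,3),np.uint8);c[:576,:360]=a;c[:380,365:785]=b
cv2.imwrite('pics/crop1.png',c[:,:,::-1])
E
```

```text
(no output)
```

View pics/crop1.png

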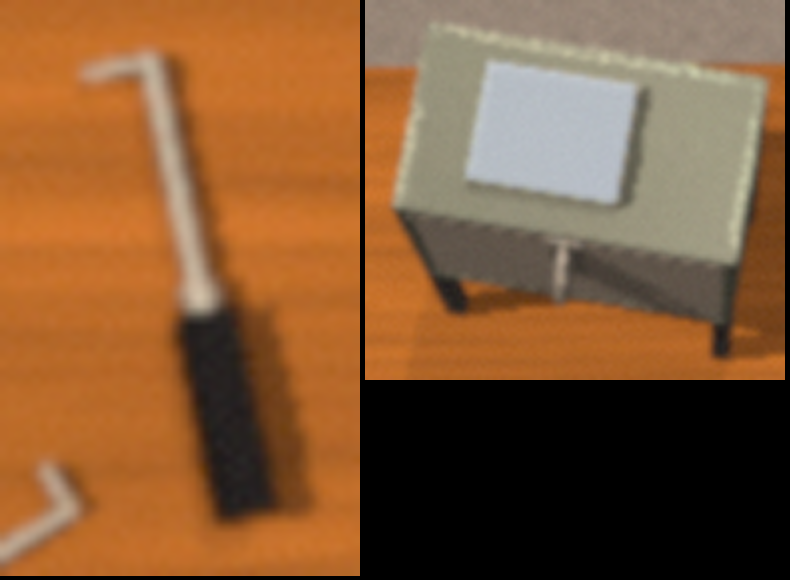

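```bash
python3 - <<'E'
from h import *
c=lambda x,y:((x+.5)/8-.5+340,(y+.5)/8-.5+178)
d=lambda x,y:((x-365+.5)/4-.5+200,(y+.5)/4-.5+70)
hc=[atz('top',*c(*p),.030) for p in((180,315),(235,305),(218,518),(272,508))]
print('handle corners',np.round(hc,4),'ctr',np.mean(hc,0))
for n,p in(('bend',(150,66)),('tip',(82,74)),('rod0',(203,305))):print(n,atz('top',*c(*p),.015).round(4))
for z in(.312,.442):
  L=atz('top',*d(397,208),z);R=atz('top',*d(740,263),z);BL=atz('top',*d(432,25),z);BR=atz('top',*d(767,80),z)
  print(z,L.round(4),R.round(4),BL.round(4),BR.round(4),np.linalg.norm(L-R),np.linalg.norm(BL-L))
print('disc',atz('top',*d(563,242),.29).round(4),atz('top',*d(559,298),.25).round(4))
print(arm.get_calibration('wrist'))
for p in((510,300),):
  pass
for n,p in(('bend s',(318,428)),):print(n,atz('scene',p[0]/1.4,p[1]/1.4,.015).round(4))
print('roof corners scene z.312',[atz('scene',x/1.4,y/1.4,.312).round(4) for x,y in((443,290),(482,328),(607,290),(568,258))])
snap('wrist','w0',None,1)
E
```

```text
handle corners [[ 0.4729 -0.2944  0.03  ]
 [ 0.477  -0.3177  0.03  ]
 [ 0.3872 -0.3082  0.03  ]
 [ 0.3913 -0.3309  0.03  ]] ctr [ 0.43212052 -0.31281279  0.03      ]
bend [ 0.582  -0.2867  0.015 ]
tip [ 0.5786 -0.2575  0.015 ]
rod0 [ 0.4787 -0.3068  0.015 ]
0.312 [0.7209 0.1878 0.312 ] [ 0.6789 -0.0575  0.312 ] [0.8572 0.1643 0.312 ] [ 0.814 -0.078  0.312] 0.248881433754724 0.13833147860179332
0.442 [0.6808 0.1672 0.442 ] [ 0.6428 -0.0542  0.442 ] [0.8038 0.1459 0.442 ] [ 0.7648 -0.0727  0.442 ] 0.22460796402907926 0.12483997420434825
disc [0.7015 0.0703 0.29  ] [0.6702 0.0759 0.25  ]
{'fx': 325.19226210127806, 'fy': 325.19226210127806, 'cx': 278.72415592315934, 'cy': 206.46701517604942, 'tool_from_camera': array([[ 9.33830143e-05, -9.61397219e-01, -2.75164277e-01,
         7.39008068e-02],
       [ 9.99999958e-01,  1.65316261e-04, -2.38227083e-04,
         7.78618440e-05],
       [ 2.74519985e-04, -2.75164244e-01,  9.61397194e-01,
        -1.58405971e-01],
       [ 0.00000000e+00,  0.00000000e+00,  0.00000000e+00,
         1.00000000e+00]])}
bend s [ 0.5953 -0.2808  0.015 ]
roof corners scene z.312 [array([ 0.6905, -0.0629,  0.312 ]), array([ 0.8071, -0.0784,  0.312 ]), array([0.8549, 0.1692, 0.312 ]), array([0.7457, 0.1938, 0.312 ])]
```

```bash
python3 -m crank '[{"dx":0.017,"dy":-0.033,"twist":1},{"dx":0.034,"dy":-0.066,"twist":2},{"dx":0.051,"dy":-0.099,"twist":2.6},{"dx":0.068,"dy":-0.132,"twist":2.6},{"dx":0.085,"dy":-0.165,"twist":2.6}]'
python3 -m crank '[{"dx":0.017,"dy":-0.033,"twist":1},{"dx":0.034,"dy":-0.066,"twist":2},{"dx":0.051,"dy":-0.099,"twist":2.6},{"dx":0.068,"dy":-0.132,"twist":2.6},{"dx":0.085,"dy":-0.165,"twist":2.6}]'
python3 -m crank '[{"dx":0.017,"dy":-0.033,"twist":1},{"dx":0.034,"dy":-0.066,"twist":2},{"dx":0.051,"dy":-0.099,"twist":2.6},{"dx":0.068,"dy":-0.132,"twist":2.6},{"dx":0.085,"dy":-0.165,"twist":2.6}]'
python3 -m crank '[{"dx":0.017,"dy":-0.033,"twist":1},{"dx":0.034,"dy":-0.066,"twist":2},{"dx":0.051,"dy":-0.099,"twist":2.6},{"dx":0.068,"dy":-0.132,"twist":2.6},{"dx":0.085,"dy":-0.165,"twist":2.6}]'
cat >> h.py <<'E'
from scipy.spatial.transform import Rotation as Ro
def wcam(s):
    T=np.eye(4);T[:3,:3]=Ro.from_euler('xyz',s['ee_rot']).as_matrix();T[:3,3]=s['eef_pos']
    c=arm.get_calibration('wrist');return T@np.array(c['tool_from_camera']),c
def wproj(P,s):
    T,c=wcam(s);p=np.linalg.inv(T)@np.append(P,1);h=np.hypot(p[0],p[1]);r=c['fx']*np.arctan2(h,p[2])
    return c['cx']+r*p[0]/h,c['cy']+r*p[1]/h
def wray(u,v,s):
    T,c=wcam(s);a,b=u-c['cx'],v-c['cy'];r=np.hypot(a,b);t=r/c['fx']
    return T[:3,3],T[:3,:3]@np.array([np.sin(t)*a/r,np.sin(t)*b/r,np.cos(t)])
EYE=np.array([.699,.066,.26]);A=-.170
X=np.array([np.cos(A),np.sin(A),0]);Y=np.array([-np.sin(A),np.cos(A),0]);Z=np.array([0,0,1.])
E
python3 - <<'E'
from h import *
s=arm.get_state();print(s['t'],s['eef_pos'],s['ee_rot'],wproj(EYE,s),wproj(EYE-.037*X,s))
snap('wrist','w1',None,1.4)
E
```

```text
0.15 [0.23187851 0.63351493 0.22581933] [ 3.14027179e+00 -1.34884503e-04 -3.50906966e-01] (np.float64(566.1168359404292), np.float64(-235.34310569913356)) (np.float64(579.9876200755634), np.float64(-220.72801173459817))invalid input at $[0]: expected keys dx, dy, dz, twist, grip
invalid input at $[0]: expected keys dx, dy, dz, twist, grip
invalid input at $[0]: expected keys dx, dy, dz, twist, grip
invalid input at $[0]: expected keys dx, dy, dz, twist, grip
```

View pics/w1.png

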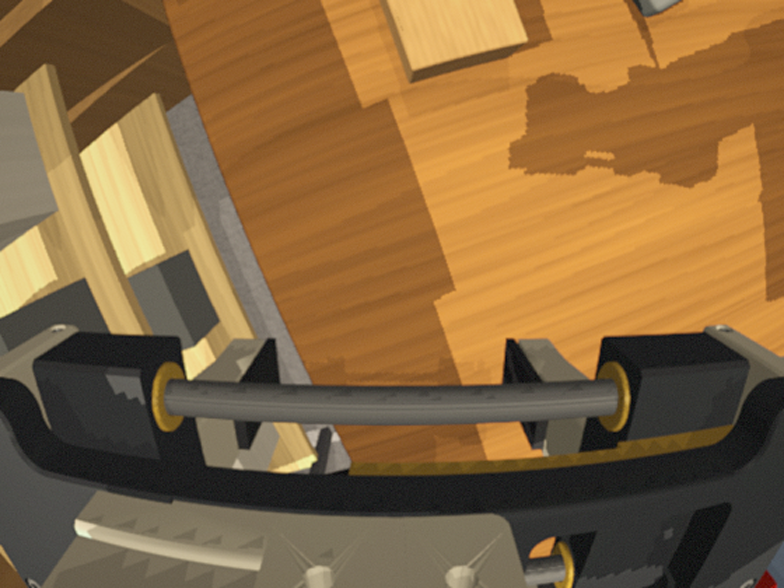

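All five keys are needed. The picture is the wrist view from the start pose: the gripper fills the lower half, and the top is forward. I'll redo the move.

```bash
for i in 1; do python3 -m crank '[{"dx":0.017,"dy":-0.033,"dz":0,"twist":1,"grip":1},{"dx":0.034,"dy":-0.066,"dz":0,"twist":2,"grip":1},{"dx":0.051,"dy":-0.099,"dz":0,"twist":2.6,"grip":1},{"dx":0.068,"dy":-0.132,"dz":0,"twist":2.6,"grip":1},{"dx":0.085,"dy":-0.165,"dz":0,"twist":2.6,"grip":1}]'; done
python3 -m crank '[{"dx":0.017,"dy":-0.033,"dz":0,"twist":1,"grip":1},{"dx":0.034,"dy":-0.066,"dz":0,"twist":2,"grip":1},{"dx":0.051,"dy":-0.099,"dz":0,"twist":2.6,"grip":1},{"dx":0.068,"dy":-0.132,"dz":0,"twist":2.6,"grip":1},{"dx":0.085,"dy":-0.165,"dz":0,"twist":2.6,"grip":1}]'
python3 -m crank '[{"dx":0.017,"dy":-0.033,"dz":0,"twist":1,"grip":1},{"dx":0.034,"dy":-0.066,"dz":0,"twist":2,"grip":1},{"dx":0.051,"dy":-0.099,"dz":0,"twist":2.6,"grip":1},{"dx":0.068,"dy":-0.132,"dz":0,"twist":2.6,"grip":1},{"dx":0.085,"dy":-0.165,"dz":0,"twist":2.6,"grip":1}]'
python3 -m crank '[{"dx":0.017,"dy":-0.033,"dz":0,"twist":1,"grip":1},{"dx":0.034,"dy":-0.066,"dz":0,"twist":2,"grip":1},{"dx":0.051,"dy":-0.099,"dz":0,"twist":2.6,"grip":1},{"dx":0.068,"dy":-0.132,"dz":0,"twist":2.6,"grip":1},{"dx":0.085,"dy":-0.165,"dz":0,"twist":2.6,"grip":1}]'
python3 - <<'E'
from h import *
s=arm.get_state();print(s['t'],s['eef_pos'],s['ee_rot'],wproj(EYE,s),wproj(EYE-.037*X,s))
E
```

```text
t: 0.62
eef_pos: [0.3174, 0.4672, 0.2264]
ee_rot: [3.141, 0.0, -0.305]
force: [1.2, 0.3, -1.1]
width: 0.0875
gripper_force: 0.0
t: 1.03
eef_pos: [0.4023, 0.3021, 0.2267]
ee_rot: [-3.141, -0.0, -0.26]
force: [0.2, 0.2, -0.2]
width: 0.0878
gripper_force: 0.0
t: 1.45
eef_pos: [0.4874, 0.1371, 0.2268]
ee_rot: [-3.141, -0.0, -0.214]
force: [0.4, -0.0, 0.3]
width: 0.0875
gripper_force: 0.0
t: 1.87
eef_pos: [0.5725, -0.028, 0.2266]
ee_rot: [-3.141, -0.0, -0.169]
force: [0.6, 1.4, -0.1]
width: 0.0876
gripper_force: 0.0
1.8667 [ 0.57245473 -0.02798437  0.22662765] [-3.14143001e+00 -1.37931924e-04 -1.69194798e-01] (np.float64(34.21774963086369), np.float64(60.31307312177398)) (np.float64(36.120471856441924), np.float64(137.22907088511704))
```

```bash
python3 - <<'E'
from h import *
snap('wrist','w2',(0,0,200,180),3.2)
E
```

```text
(no output)
```

View pics/w2.png

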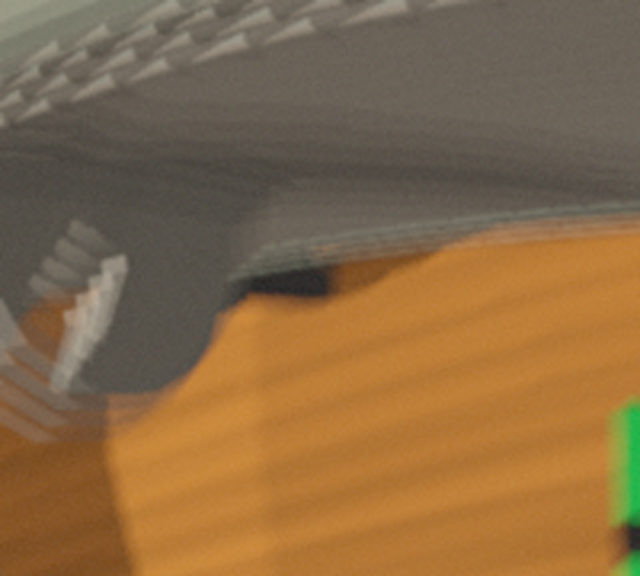

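```bash
cat >> h.py <<'E'
def disc(u,v,s,yoff=-.0025):
    o,d=wray(u,v,s);t=(yoff-(o-EYE)@Y)/(d@Y);p=o+t*d-EYE
    return np.round([p@X*1e3,p[2]*1e3],1)
E
python3 - <<'E'
from h import *
s=arm.get_state()
for n,L in(('rim',[(222,315),(210,345),(190,370),(160,388)]),('hole',[(125,258),(60,390),(75,220),(35,285),(85,300)]),('flapjoin',[(250,270),(320,250)])):
    print(n,[disc((x+.5)/3.2-.5,(y+.5)/3.2-.5,s) for x,y in L])
E
```

```text
rim [array([-14.9, -33.1]), array([-20.1, -29.1]), array([-24.2, -22.9]), array([-26.8, -14.4])]
hole [array([-6.2, -6.3]), array([-25.6,   9.7]), array([-1. ,  5.6]), array([-10.7,  14.2]), array([-12.8,   3.3])]
flapjoin [array([ -6.4, -42.4]), array([ -0.7, -68.6])]
```

```bash
python3 - <<'E'
from h import *
s=arm.get_state();print(s['t'],np.abs(s['qd']).max(),s['eef_pos'])
snap('wrist','w3',(0,30,100,150),6)
im=np.load('pics/w3.npy')[30:150,:100].astype(float)
im=np.clip((im/255)**.6*255,0,255).astype(np.uint8);show(im,'w3',None,5)
E
```

```text
1.9167 0.1479216048516557 [ 0.57452832 -0.03242369  0.22613271]
```

View pics/w3.png

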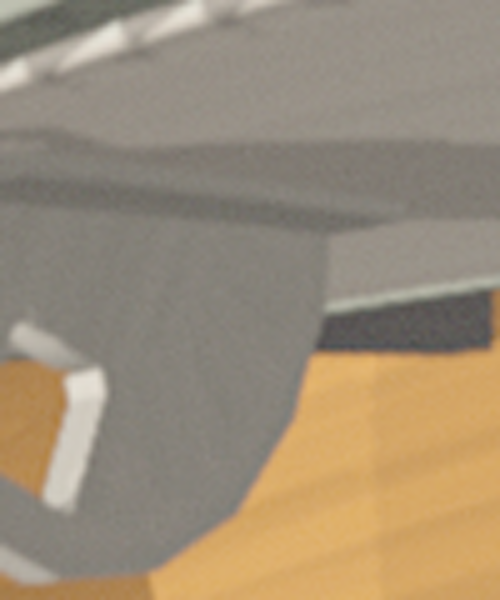

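The disc is now sharp. The near-face hole corners are at crop (105,380), (75,512) and about (20,320), with the rim running (325,300) to (70,580).

```bash
python3 - <<'E'
from h import *
from scipy.optimize import least_squares
s=arm.get_state();s['eef_pos']=np.array([ 0.57452832,-0.03242369,0.22613271])
f=lambda L:np.array([disc((x+.5)/5-.5,(y+.5)/5-.5+30,s) for x,y in L])
r=f([(325,300),(312,355),(295,410),(235,515),(160,570)]);print(r)
h=f([(105,380),(75,512),(20,320)]);print(h)
q=least_squares(lambda p:np.hypot(*(r-p).T)-37,[0,0]);print(q.x,q.fun)
c=h[1:].mean(0)-q.x;print('hole rel',c,np.hypot(*c),np.arctan2(c[1],-c[0]),np.linalg.norm(h[0]-h[1]),np.linalg.norm(h[0]-h[2]))
print(arm.get_state()['eef_pos'])
E
```

```text
[[ -9.9 -29.3]
 [-16.  -26.5]
 [-21.9 -23. ]
 [-32.2 -11.4]
 [-36.3   1.1]]
[[-18.1   7.4]
 [-29.7  12.5]
 [-12.5  18.6]]
[0.30286553 6.48755827] [ 0.21354313 -0.20377159 -0.08816815  0.09987882 -0.00276295]
hole rel [-21.40286553   9.06244173] 23.242428941359826 0.40053321325718083 12.671621837791717 12.521980673998824
[ 0.57325148 -0.03023719  0.22580215]
```

Disc fit: the hole is at θ ≈ +0.40 rad, and the disc sits about 5 mm further +y than assumed, which the top view confirms. Next I'll grasp the pole.

```bash
sed -i 's/^EYE=.*;A/EYE=np.array([.6998,.0709,.26]);A/' h.py
python3 -m crank '[{"dx":-0.016,"dy":-0.032,"dz":0,"twist":3,"grip":0.13},{"dx":-0.032,"dy":-0.064,"dz":0,"twist":6,"grip":0.13},{"dx":-0.048,"dy":-0.096,"dz":0,"twist":9,"grip":0.13},{"dx":-0.064,"dy":-0.128,"dz":0,"twist":12,"grip":0.13},{"dx":-0.080,"dy":-0.160,"dz":0,"twist":15,"grip":0.13}]' >/dev/null
python3 -m crank '[{"dx":-0.016,"dy":-0.032,"dz":0,"twist":2,"grip":0.13},{"dx":-0.032,"dy":-0.064,"dz":-0.01,"twist":4.1,"grip":0.13},{"dx":-0.048,"dy":-0.096,"dz":-0.03,"twist":4.1,"grip":0.13},{"dx":-0.060,"dy":-0.122,"dz":-0.055,"twist":4.1,"grip":0.13},{"dx":-0.060,"dy":-0.122,"dz":-0.08,"twist":4.1,"grip":0.13}]' >/dev/null
python3 -m crank '[{"dx":0,"dy":0,"dz":-0.01,"twist":0,"grip":0.13},{"dx":0,"dy":0,"dz":-0.02,"twist":0,"grip":0.13},{"dx":0,"dy":0,"dz":-0.03,"twist":0,"grip":0.13},{"dx":0,"dy":0,"dz":-0.03,"twist":0,"grip":0.13},{"dx":0,"dy":0,"dz":-0.03,"twist":0,"grip":0.13}]'
python3 - <<'E'
from h import *
s=arm.get_state();print(s['eef_pos'],[wproj([x,y,.03],s) for x,y in((.4729,-.2944),(.477,-.3177),(.3872,-.3082),(.3913,-.3309))])
snap('wrist','w4',None,1.4)
E
```

```text
t: 3.22
eef_pos: [0.4327, -0.3075, 0.1169]
ee_rot: [3.141, -0.0, 0.166]
force: [-0.2, 0.4, 0.5]
width: 0.0494
gripper_force: 0.0
[ 0.43270413 -0.30753687  0.11689613] [(np.float64(270.56404143873345), np.float64(158.18494390927341)), (np.float64(301.73747013333093), np.float64(157.9951910315374)), (np.float64(270.671872034377), np.float64(262.62180325797516)), (np.float64(298.3064679153712), np.float64(262.242509409789))]
```

View pics/w4.png

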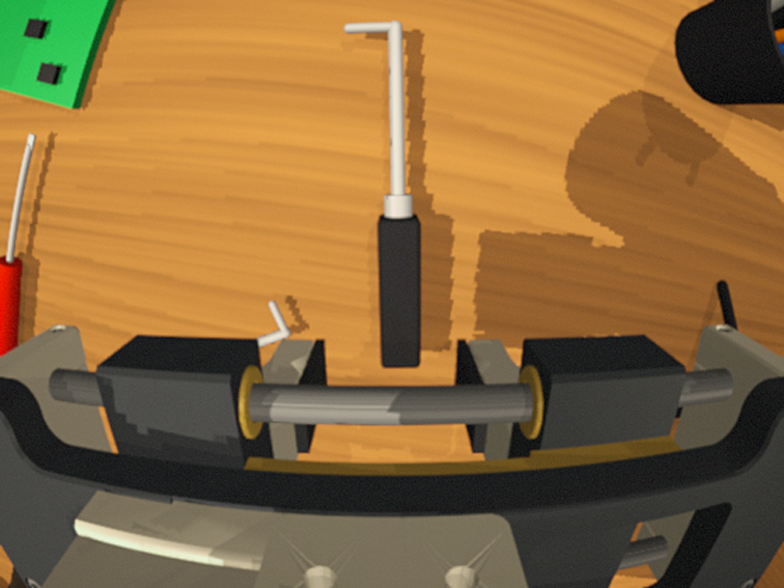

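```bash
python3 - <<'E'
from h import *
s=arm.get_state()
R=Ro.from_euler('xyz',s['ee_rot']).as_matrix();C=np.array([.4335,-.3125,0])
for u,v in((287,330),(270,303),(262,342),(381,366),(397,27)):
    o,d=wray(u/1.4,v/1.4,s);z=.03 if v==366 else .01;p=o+d*(z-o[2])/d[2];print((u,v),p.round(4),(R.T@(p-C)).round(4))
E
```

```text
(287, 330) [ 0.3934 -0.2477  0.01  ] [-0.0288 -0.0705 -0.0101]
(270, 303) [ 0.4095 -0.2351  0.01  ] [-0.0109 -0.0803 -0.0101]
(262, 342) [ 0.382  -0.2318  0.01  ] [-0.0375 -0.088  -0.0101]
(381, 366) [ 0.3886 -0.3095  0.03  ] [-0.0437 -0.0103 -0.03  ]
(397, 27) [ 0.5869 -0.2859  0.01  ] [ 0.1557 -0.0009 -0.0099]
```

```bash
python3 -m crank '[{"dx":0.001,"dy":-0.005,"dz":-0.03,"twist":0,"grip":0.13},{"dx":0.001,"dy":-0.005,"dz":-0.06,"twist":0,"grip":0.13},{"dx":0.001,"dy":-0.005,"dz":-0.085,"twist":0,"grip":0.13},{"dx":0.001,"dy":-0.005,"dz":-0.10,"twist":0,"grip":0.13},{"dx":0.001,"dy":-0.005,"dz":-0.110,"twist":0,"grip":0.13}]'
python3 -m crank '[{"dx":0,"dy":0,"dz":0,"twist":0,"grip":0.13},{"dx":0,"dy":0,"dz":0,"twist":0,"grip":-0.2},{"dx":0,"dy":0,"dz":0,"twist":0,"grip":-0.4},{"dx":0,"dy":0,"dz":0,"twist":0,"grip":-0.6},{"dx":0,"dy":0,"dz":0,"twist":0,"grip":-1}]' 60
python3 -m crank '[{"dx":0,"dy":0,"dz":0,"twist":0,"grip":-1},{"dx":0,"dy":0,"dz":0,"twist":0,"grip":-1},{"dx":0,"dy":0,"dz":0,"twist":0,"grip":-1},{"dx":0,"dy":0,"dz":0,"twist":0,"grip":-1},{"dx":0,"dy":0,"dz":0,"twist":0,"grip":-1}]'
```

```text
t: 3.68
eef_pos: [0.4332, -0.3127, 0.0057]
ee_rot: [-3.141, 0.001, 0.165]
force: [0.7, -0.2, 0.2]
width: 0.0493
gripper_force: 0.0
t: 4.1
eef_pos: [0.4338, -0.3133, 0.0077]
ee_rot: [3.141, -0.002, 0.164]
force: [-0.9, 0.0, 1.1]
width: 0.0281
gripper_force: 0.0
t: 4.52
eef_pos: [0.4336, -0.3133, 0.0076]
ee_rot: [3.141, -0.001, 0.164]
force: [-0.4, 0.9, 6.8]
width: 0.0236
gripper_force: 59.9
```

```bash
python3 -m crank '[{"dx":0,"dy":0,"dz":0.015,"twist":0,"grip":-1},{"dx":0,"dy":0,"dz":0.045,"twist":0,"grip":-1},{"dx":0,"dy":0,"dz":0.085,"twist":0,"grip":-1},{"dx":0,"dy":0,"dz":0.125,"twist":-3,"grip":-1},{"dx":0,"dy":0,"dz":0.165,"twist":-6,"grip":-1}]' >/dev/null
python3 -m crank '[{"dx":0,"dy":0,"dz":0.035,"twist":-4,"grip":-1},{"dx":0,"dy":0.01,"dz":0.065,"twist":-8,"grip":-1},{"dx":0,"dy":0.03,"dz":0.085,"twist":-12,"grip":-1},{"dx":0.004,"dy":0.065,"dz":0.09,"twist":-13.1,"grip":-1},{"dx":0.008,"dy":0.10,"dz":0.09,"twist":-13.1,"grip":-1}]' >/dev/null
python3 -m crank '[{"dx":0.006,"dy":0.04,"dz":0,"twist":0,"grip":-1},{"dx":0.012,"dy":0.08,"dz":0,"twist":0,"grip":-1},{"dx":0.018,"dy":0.12,"dz":0,"twist":0,"grip":-1},{"dx":0.024,"dy":0.16,"dz":0,"twist":0,"grip":-1},{"dx":0.03,"dy":0.20,"dz":0,"twist":0,"grip":-1}]' >/dev/null
python3 -m crank '[{"dx":0.003,"dy":0.035,"dz":0,"twist":0,"grip":-1},{"dx":0.006,"dy":0.06,"dz":0,"twist":0,"grip":-1},{"dx":0.006,"dy":0.073,"dz":0,"twist":0,"grip":-1},{"dx":0.006,"dy":0.073,"dz":0,"twist":0,"grip":-1},{"dx":0.006,"dy":0.073,"dz":0,"twist":0,"grip":-1}]'
```

```text
t: 6.18
eef_pos: [0.4766, 0.0603, 0.2614]
ee_rot: [3.141, 0.0, -0.168]
force: [-0.4, 0.7, -2.1]
width: 0.0233
gripper_force: 59.9
```

```bash
python3 -m crank '[{"dx":0.01,"dy":-0.002,"dz":0,"twist":0,"grip":-1},{"dx":0.02,"dy":-0.0035,"dz":0,"twist":0,"grip":-1},{"dx":0.03,"dy":-0.005,"dz":0,"twist":0,"grip":-1},{"dx":0.039,"dy":-0.0065,"dz":0,"twist":0,"grip":-1},{"dx":0.039,"dy":-0.0065,"dz":0,"twist":0,"grip":-1}]'
python3 -m crank '[{"dx":0,"dy":0,"dz":0,"twist":0,"grip":-1},{"dx":0,"dy":0,"dz":0,"twist":0,"grip":-1},{"dx":0,"dy":0,"dz":0,"twist":0,"grip":-1},{"dx":0,"dy":0,"dz":0,"twist":0,"grip":-1},{"dx":0,"dy":0,"dz":0,"twist":0,"grip":-1}]'
python3 - <<'E'
from h import *
s=arm.get_state();print(s['eef_pos'],s['ee_rot'],s['force'])
yaw=s['ee_rot'][2];c,n=np.cos(yaw),np.sin(yaw)
P=s['eef_pos']+[155e-3*c-15e-3*n,155e-3*n+15e-3*c,.0074]
d=P-EYE;print('prong in eye',d@X,d@Y,d[2]);print(proj('top',P),proj('top',EYE-.037*X))
T=arm.grab_frame('top');np.save('pics/t5.npy',T)
a=cv2.resize(T[90:165,215:290],None,fx=7,fy=7,interpolation=cv2.INTER_CUBIC)
cv2.imwrite('pics/t5.png',np.clip((a/255.)**.6*255,0,255).astype(np.uint8)[:,:,::-1])
E
```

```text
t: 6.6
eef_pos: [0.5179, 0.0525, 0.261]
ee_rot: [3.141, 0.0, -0.171]
force: [0.6, -0.3, -1.4]
width: 0.024
gripper_force: 59.9
t: 7.02
eef_pos: [0.5158, 0.0534, 0.2618]
ee_rot: [-3.141, -0.0, -0.169]
force: [0.8, 0.7, -1.3]
width: 0.0235
gripper_force: 59.9
[0.51580929 0.05343149 0.26175956] [-3.14135954e+00 -3.07178837e-04 -1.69017168e-01] [ 0.78000201  0.6651359  -1.26350615]
prong in eye -0.023397896438708148 -0.033192343052239844 0.00915955688614667
(np.float64(259.1513847089959), np.float64(142.11223502543237)) (np.float64(247.45880459075775), np.float64(145.555902065115))
```

View pics/t5.png

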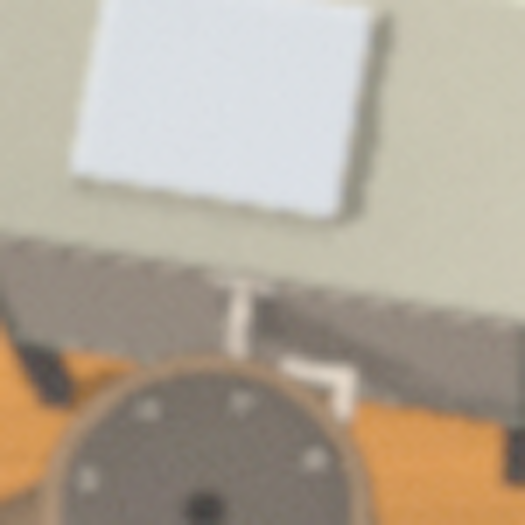

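```bash
python3 - <<'E'
from h import *
g=lambda P:tuple(np.round([(proj('top',P)[0]-215+.5)*7-.5,(proj('top',P)[1]-90+.5)*7-.5]))
s=arm.get_state();print(s['eef_pos'])
for x,z in((0,.037),(-.015,.0335),(-.026,.026)):print(g(EYE+x*X+z*Z))
P=EYE-.0234*X-.0332*Y+.0092*Z
print('bend',g(P-.015*Y),'tip',g(P+.014*Y))
E
```

```text
[0.51578556 0.0534693  0.26172506]
(np.float64(239.0), np.float64(283.0))
(np.float64(234.0), np.float64(320.0))
(np.float64(230.0), np.float64(351.0))
bend (np.float64(347.0), np.float64(373.0)) tip (np.float64(279.0), np.float64(362.0))
```

```bash
python3 -m crank '[{"dx":0.0015,"dy":0.003,"dz":0,"twist":0,"grip":-1},{"dx":0.002,"dy":0.006,"dz":0,"twist":0,"grip":-1},{"dx":0.0025,"dy":0.009,"dz":0,"twist":0,"grip":-1},{"dx":0.003,"dy":0.011,"dz":0,"twist":0,"grip":-1},{"dx":0.003,"dy":0.011,"dz":0,"twist":0,"grip":-1}]'
python3 -m crank '[{"dx":0.0002,"dy":0.001,"dz":0,"twist":0,"grip":-1},{"dx":0.0003,"dy":0.002,"dz":0,"twist":0,"grip":-1},{"dx":0.0005,"dy":0.003,"dz":0,"twist":0,"grip":-1},{"dx":0.0007,"dy":0.004,"dz":0,"twist":0,"grip":-1},{"dx":0.0008,"dy":0.005,"dz":0,"twist":0,"grip":-1}]'
python3 -m crank '[{"dx":0.0002,"dy":0.001,"dz":0,"twist":0,"grip":-1},{"dx":0.0003,"dy":0.002,"dz":0,"twist":0,"grip":-1},{"dx":0.0005,"dy":0.003,"dz":0,"twist":0,"grip":-1},{"dx":0.0005,"dy":0.003,"dz":0,"twist":0,"grip":-1},{"dx":0.0005,"dy":0.003,"dz":0,"twist":0,"grip":-1}]'
```

```text
t: 7.48
eef_pos: [0.5191, 0.0649, 0.2615]
ee_rot: [3.142, 0.0, -0.169]
force: [0.3, 0.0, -0.7]
width: 0.0237
gripper_force: 59.9
t: 7.9
eef_pos: [0.5198, 0.0694, 0.2616]
ee_rot: [3.142, -0.0, -0.169]
force: [0.5, 0.2, -1.0]
width: 0.0236
gripper_force: 59.9
t: 8.32
eef_pos: [0.5203, 0.0724, 0.2616]
ee_rot: [3.142, -0.0, -0.169]
force: [-0.6, 0.3, -0.9]
width: 0.0234
gripper_force: 59.9
```

```bash
for k in 1; do python3 -m crank '[{"dx":0.0002,"dy":0.001,"dz":0,"twist":0,"grip":-1},{"dx":0.0003,"dy":0.002,"dz":0,"twist":0,"grip":-1},{"dx":0.0005,"dy":0.003,"dz":0,"twist":0,"grip":-1},{"dx":0.0005,"dy":0.003,"dz":0,"twist":0,"grip":-1},{"dx":0.0005,"dy":0.003,"dz":0,"twist":0,"grip":-1}]'; done
```

```text
t: 8.73
eef_pos: [0.5208, 0.0754, 0.2615]
ee_rot: [3.142, 0.0, -0.169]
force: [0.2, -0.2, -0.9]
width: 0.0234
gripper_force: 59.9
```

```bash
python3 -m crank '[{"dx":0.0002,"dy":0.001,"dz":0,"twist":0,"grip":-1},{"dx":0.0003,"dy":0.002,"dz":0,"twist":0,"grip":-1},{"dx":0.0005,"dy":0.003,"dz":0,"twist":0,"grip":-1},{"dx":0.0005,"dy":0.003,"dz":0,"twist":0,"grip":-1},{"dx":0.0005,"dy":0.003,"dz":0,"twist":0,"grip":-1}]'
```

```text
t: 9.15
eef_pos: [0.5213, 0.0784, 0.2615]
ee_rot: [3.142, 0.0, -0.169]
force: [-0.1, -0.4, -1.0]
width: 0.0236
gripper_force: 59.9
```

```bash
python3 -m crank '[{"dx":0.0002,"dy":0.001,"dz":0,"twist":0,"grip":-1},{"dx":0.0003,"dy":0.002,"dz":0,"twist":0,"grip":-1},{"dx":0.0005,"dy":0.003,"dz":0,"twist":0,"grip":-1},{"dx":0.0008,"dy":0.005,"dz":0,"twist":0,"grip":-1},{"dx":0.001,"dy":0.006,"dz":0,"twist":0,"grip":-1}]'
python3 - <<'E'
from h import *
s=arm.get_state();print(s['eef_pos'],s['ee_rot'],s['force'])
yaw=s['ee_rot'][2];c,n=np.cos(yaw),np.sin(yaw)
P=s['eef_pos']+[155e-3*c-15e-3*n,155e-3*n+15e-3*c,.0074]
d=P-EYE;print('prong in eye',d@X,d@Y,d[2])
E
```

```text
t: 9.57
eef_pos: [0.5223, 0.0846, 0.2616]
ee_rot: [-3.142, -0.0, -0.169]
force: [-0.2, 0.1, -0.7]
width: 0.0236
gripper_force: 59.9
[0.52232954 0.0845883  0.26155006] [-3.14158844e+00 -2.33269665e-05 -1.69258946e-01] [-0.15119849  0.13440989 -0.68393621]
prong in eye -0.022239154207348077 -0.001419029657360833 0.00895006086760547
```

```bash
python3 -m crank '[{"dx":0,"dy":0,"dz":0,"twist":0,"grip":-1},{"dx":0,"dy":0,"dz":0,"twist":0,"grip":-1},{"dx":-0.002,"dy":0.0003,"dz":0,"twist":0,"grip":-1},{"dx":-0.004,"dy":0.0007,"dz":0,"twist":0,"grip":-1},{"dx":-0.006,"dy":0.001,"dz":0,"twist":0,"grip":-1}]'
python3 -m crank '[{"dx":-0.001,"dy":0,"dz":0,"twist":0,"grip":-1},{"dx":-0.002,"dy":0.0003,"dz":0,"twist":0,"grip":-1},{"dx":-0.003,"dy":0.0005,"dz":0,"twist":0,"grip":-1},{"dx":-0.004,"dy":0.0007,"dz":0,"twist":0,"grip":-1},{"dx":-0.005,"dy":0.001,"dz":0,"twist":0,"grip":-1}]'
```

```text
t: 9.98
eef_pos: [0.5166, 0.0854, 0.2617]
ee_rot: [-3.141, -0.001, -0.169]
force: [3.3, -0.4, -2.1]
width: 0.0238
gripper_force: 59.9
t: 10.4
eef_pos: [0.5111, 0.0863, 0.2613]
ee_rot: [3.141, 0.0, -0.169]
force: [5.0, -0.1, -5.3]
width: 0.0234
gripper_force: 59.9
```

```bash
python3 - <<'E'
import numpy as np
R=126.3;a0=.267
f=lambda a:np.array([-R*np.sin(a)*.9856,R*np.sin(a)*.1692,R*np.cos(a)])
for c in range(5):
    b=a0+.25*c
    print(round(b,3),[tuple(np.round(f(b+.05*k)-f(b),1)) for k in range(1,6)])
E
```

```text
0.267 [(np.float64(-6.0), np.float64(1.0), np.float64(-1.8)), (np.float64(-11.8), np.float64(2.0), np.float64(-3.9)), (np.float64(-17.6), np.float64(3.0), np.float64(-6.3)), (np.float64(-23.2), np.float64(4.0), np.float64(-9.0)), (np.float64(-28.7), np.float64(4.9), np.float64(-12.0))]
0.517 [(np.float64(-5.3), np.float64(0.9), np.float64(-3.3)), (np.float64(-10.5), np.float64(1.8), np.float64(-6.8)), (np.float64(-15.5), np.float64(2.7), np.float64(-10.6)), (np.float64(-20.3), np.float64(3.5), np.float64(-14.6)), (np.float64(-24.9), np.float64(4.3), np.float64(-18.9))]
0.767 [(np.float64(-4.4), np.float64(0.8), np.float64(-4.5)), (np.float64(-8.5), np.float64(1.5), np.float64(-9.2)), (np.float64(-12.4), np.float64(2.1), np.float64(-14.1)), (np.float64(-16.1), np.float64(2.8), np.float64(-19.2)), (np.float64(-19.5), np.float64(3.3), np.float64(-24.5))]
1.017 [(np.float64(-3.1), np.float64(0.5), np.float64(-5.5)), (np.float64(-6.0), np.float64(1.0), np.float64(-11.1)), (np.float64(-8.6), np.float64(1.5), np.float64(-16.8)), (np.float64(-10.9), np.float64(1.9), np.float64(-22.7)), (np.float64(-12.9), np.float64(2.2), np.float64(-28.6))]
1.267 [(np.float64(-1.7), np.float64(0.3), np.float64(-6.1)), (np.float64(-3.1), np.float64(0.5), np.float64(-12.2)), (np.float64(-4.2), np.float64(0.7), np.float64(-18.4)), (np.float64(-5.0), np.float64(0.9), np.float64(-24.7)), (np.float64(-5.5), np.float64(0.9), np.float64(-31.0))]
```

First arc segment, with a z correction of −1.9 mm.

```bash
python3 -m crank '[{"dx":-0.006,"dy":0.001,"dz":-0.003,"twist":0,"grip":-1},{"dx":-0.0118,"dy":0.002,"dz":-0.0058,"twist":0,"grip":-1},{"dx":-0.0176,"dy":0.003,"dz":-0.0082,"twist":0,"grip":-1},{"dx":-0.0232,"dy":0.004,"dz":-0.0109,"twist":0,"grip":-1},{"dx":-0.0287,"dy":0.0049,"dz":-0.0139,"twist":0,"grip":-1}]'
```

```text
t: 10.82
eef_pos: [0.482, 0.0914, 0.2476]
ee_rot: [-3.141, -0.0, -0.169]
force: [4.2, 0.5, -2.5]
width: 0.0237
gripper_force: 59.9
```

```bash
python3 -m crank '[{"dx":-0.0053,"dy":0.0009,"dz":-0.0035,"twist":0,"grip":-1},{"dx":-0.0105,"dy":0.0018,"dz":-0.0072,"twist":0,"grip":-1},{"dx":-0.0155,"dy":0.0027,"dz":-0.011,"twist":0,"grip":-1},{"dx":-0.0203,"dy":0.0035,"dz":-0.0151,"twist":0,"grip":-1},{"dx":-0.0249,"dy":0.0043,"dz":-0.0194,"twist":0,"grip":-1}]'
```

```text
t: 11.23
eef_pos: [0.4573, 0.0957, 0.2279]
ee_rot: [-3.141, -0.0, -0.169]
force: [5.1, -0.6, -3.8]
width: 0.0239
gripper_force: 59.9
```

```bash
python3 -m crank '[{"dx":-0.0044,"dy":0.0008,"dz":-0.0045,"twist":0,"grip":-1},{"dx":-0.0085,"dy":0.0015,"dz":-0.0092,"twist":0,"grip":-1},{"dx":-0.0124,"dy":0.0021,"dz":-0.0141,"twist":0,"grip":-1},{"dx":-0.0161,"dy":0.0028,"dz":-0.0192,"twist":0,"grip":-1},{"dx":-0.0195,"dy":0.0033,"dz":-0.0245,"twist":0,"grip":-1}]'
```

```text
t: 11.65
eef_pos: [0.4382, 0.099, 0.2036]
ee_rot: [-3.141, -0.001, -0.169]
force: [5.4, -1.1, -2.7]
width: 0.0235
gripper_force: 59.9
```

```bash
python3 -m crank '[{"dx":-0.0022,"dy":0.0004,"dz":-0.006,"twist":0,"grip":-1},{"dx":-0.0042,"dy":0.0007,"dz":-0.0121,"twist":0,"grip":-1},{"dx":-0.0064,"dy":0.0011,"dz":-0.018,"twist":0,"grip":-1},{"dx":-0.0085,"dy":0.0014,"dz":-0.0238,"twist":0,"grip":-1},{"dx":-0.0105,"dy":0.0018,"dz":-0.0296,"twist":0,"grip":-1}]'
```

```text
t: 12.07
eef_pos: [0.427, 0.1006, 0.1735]
ee_rot: [3.141, 0.001, -0.169]
force: [-0.9, 1.0, 0.4]
width: 0.0234
gripper_force: 59.9
```

```bash
python3 -m crank '[{"dx":-0.001,"dy":0.0002,"dz":-0.0037,"twist":0,"grip":-1},{"dx":-0.002,"dy":0.0003,"dz":-0.0073,"twist":0,"grip":-1},{"dx":-0.0029,"dy":0.0005,"dz":-0.011,"twist":0,"grip":-1},{"dx":-0.0036,"dy":0.0006,"dz":-0.0147,"twist":0,"grip":-1},{"dx":-0.0042,"dy":0.0007,"dz":-0.0184,"twist":0,"grip":-1}]'
```

```text
t: 12.48
eef_pos: [0.4234, 0.1013, 0.1554]
ee_rot: [3.141, 0.0, -0.169]
force: [-0.2, 0.5, -0.3]
width: 0.0235
gripper_force: 59.9
```

```bash
python3 -m crank '[{"dx":-0.0004,"dy":0,"dz":-0.0025,"twist":0,"grip":-1},{"dx":-0.0007,"dy":0.0001,"dz":-0.005,"twist":0,"grip":-1},{"dx":-0.0009,"dy":0.0002,"dz":-0.0075,"twist":0,"grip":-1},{"dx":-0.0011,"dy":0.0002,"dz":-0.010,"twist":0,"grip":-1},{"dx":-0.0013,"dy":0.0002,"dz":-0.0125,"twist":0,"grip":-1}]'
```

```text
t: 12.9
eef_pos: [0.4223, 0.1016, 0.1431]
ee_rot: [-3.141, -0.0, -0.169]
force: [-0.3, 0.0, -0.1]
width: 0.0234
gripper_force: 59.9
```

```bash
python3 -m crank '[{"dx":0,"dy":0,"dz":-0.001,"twist":0,"grip":-1},{"dx":0,"dy":0,"dz":-0.002,"twist":0,"grip":-1},{"dx":0,"dy":0,"dz":-0.003,"twist":0,"grip":-1},{"dx":0,"dy":0,"dz":-0.004,"twist":0,"grip":-1},{"dx":0,"dy":0,"dz":-0.005,"twist":0,"grip":-1}]'
```

```text
t: 13.32
eef_pos: [0.4222, 0.1016, 0.1382]
ee_rot: [-3.142, -0.0, -0.169]
force: [-0.2, 0.7, 0.1]
width: 0.0234
gripper_force: 59.9
```

```bash
python3 -m crank '[{"dx":0,"dy":0,"dz":-0.001,"twist":0,"grip":-1},{"dx":0,"dy":0,"dz":-0.002,"twist":0,"grip":-1},{"dx":0,"dy":0,"dz":-0.003,"twist":0,"grip":-1},{"dx":0,"dy":0,"dz":-0.003,"twist":0,"grip":-1},{"dx":0,"dy":0,"dz":-0.003,"twist":0,"grip":-1}]'
```

```text
t: 13.73
eef_pos: [0.4222, 0.1016, 0.1352]
ee_rot: [3.141, 0.0, -0.169]
force: [-0.8, 0.0, -0.2]
width: 0.0237
gripper_force: 59.9
```

```bash
python3 -m crank '[{"dx":0,"dy":0,"dz":-0.001,"twist":0,"grip":-1},{"dx":0,"dy":0,"dz":-0.002,"twist":0,"grip":-1},{"dx":0,"dy":0,"dz":-0.002,"twist":0,"grip":-1},{"dx":0,"dy":0,"dz":-0.002,"twist":0,"grip":-1},{"dx":0,"dy":0,"dz":-0.002,"twist":0,"grip":-1}]'
```

```text
t: 14.15
eef_pos: [0.4222, 0.1016, 0.1332]
ee_rot: [3.142, 0.0, -0.169]
force: [-0.5, -0.6, -1.0]
width: 0.0233
gripper_force: 59.9
```

```bash
python3 -m crank '[{"dx":0,"dy":0,"dz":-0.001,"twist":0,"grip":-1},{"dx":0,"dy":0,"dz":-0.002,"twist":0,"grip":-1},{"dx":0,"dy":0,"dz":-0.003,"twist":0,"grip":-1},{"dx":0,"dy":0,"dz":-0.003,"twist":0,"grip":-1},{"dx":0,"dy":0,"dz":-0.003,"twist":0,"grip":-1}]'
python3 - <<'E'
from h import *
F=[]
for i in range(4):
    arm.grab_frame('scene');F.append(arm.get_state()['force'])
print(np.round(F,2),arm.get_state()['eef_pos'])
im=arm.grab_frame('scene');np.save('pics/s6.npy',im)
show(im,'s6',(180,150,450,350),2.9)
E
```

```text
t: 14.57
eef_pos: [0.4223, 0.1017, 0.1305]
ee_rot: [-3.141, -0.0, -0.169]
force: [-2.8, -0.1, 4.6]
width: 0.0238
gripper_force: 59.9
[[-3.11  0.21  3.99]
 [-2.69  0.89  3.71]
 [-3.55  0.24  4.  ]
 [-2.85  1.6   4.54]] [0.42230438 0.10167657 0.1304232 ]
```

View pics/s6.png

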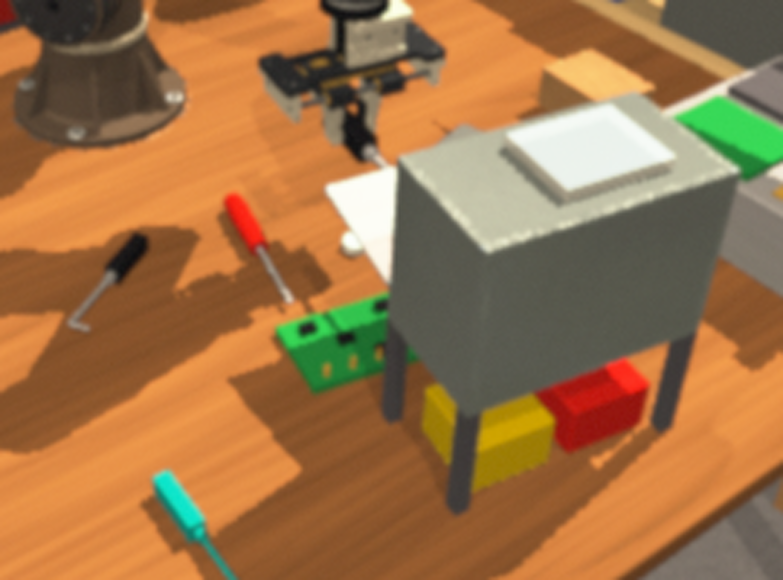

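The flap shows as a white sheet sticking out, nearly level. I'll confirm the stop with 1 mm more.

```bash
python3 -m crank '[{"dx":0,"dy":0,"dz":-0.0005,"twist":0,"grip":-1},{"dx":0,"dy":0,"dz":-0.001,"twist":0,"grip":-1},{"dx":0,"dy":0,"dz":-0.001,"twist":0,"grip":-1},{"dx":0,"dy":0,"dz":-0.001,"twist":0,"grip":-1},{"dx":0,"dy":0,"dz":-0.001,"twist":0,"grip":-1}]'
```

```text
t: 15.23
eef_pos: [0.4223, 0.1017, 0.1293]
ee_rot: [-3.141, -0.0, -0.169]
force: [-3.1, 1.4, 3.8]
width: 0.0236
gripper_force: 60.0
```

```bash
python3 -m crank '[{"dx":0,"dy":0,"dz":-0.001,"twist":0,"grip":-1},{"dx":0,"dy":0,"dz":-0.002,"twist":0,"grip":-1},{"dx":0,"dy":0,"dz":-0.002,"twist":0,"grip":-1},{"dx":0,"dy":0,"dz":-0.002,"twist":0,"grip":-1},{"dx":0,"dy":0,"dz":-0.002,"twist":0,"grip":-1}]'
python3 - <<'E'
from h import *
s=arm.get_state();print(s['force'],s['moment'],s['eef_pos'])
c=arm.get_calibration('top')
T=arm.grab_frame('top');np.save('pics/t7.npy',T)
a=cv2.resize(T[90:200,190:300],None,fx=5,fy=5,interpolation=cv2.INTER_CUBIC)
S=arm.grab_frame('scene');np.save('pics/s7.npy',S)
b=np.zeros((550,780,3),np.uint8);b[:,:550]=np.clip((a/255.)**.7*255,0,255)
q=cv2.resize(S[195:255,285:331],None,fx=5,fy=5,interpolation=cv2.INTER_CUBIC);b[:q.shape[0],550:550+q.shape[1]]=q
cv2.imwrite('pics/t7.png',b[:,:,::-1])
# predicted flap top-edge corners for angles
H=EYE-.115*Z
for ph in(1.3,1.35,1.4,1.45,1.5):
    e=[H-.155*np.sin(ph)*X+.155*np.cos(ph)*Z+k*Y for k in(.115,-.115)]
    print(ph,[np.round((np.array(proj('top',p))-[190,90]+.5)*5-.5) for p in e],[np.round(proj('scene',p),1) for p in e])
E
```

```text
t: 15.65
eef_pos: [0.4222, 0.1016, 0.1273]
ee_rot: [-3.142, -0.0, -0.169]
force: [-2.7, 1.9, 3.7]
width: 0.0236
gripper_force: 60.0
[-2.73637606  1.94504083  3.66005442] [0.64043914 0.32127886 0.26783396] [0.42221796 0.10161764 0.12725049]
1.3 [array([ 83., 455.]), array([450., 516.])] [array([358.5, 192.6]), array([291.9, 211.5])]
1.35 [array([ 85., 460.]), array([450., 520.])] [array([357.9, 194.3]), array([291.5, 213.3])]
1.4 [array([ 86., 465.]), array([450., 525.])] [array([357.3, 196.1]), array([291.3, 215.1])]
1.45 [array([ 88., 469.]), array([449., 528.])] [array([356.8, 197.9]), array([291.1, 217. ])]
1.5 [array([ 89., 472.]), array([449., 531.])] [array([356.4, 199.9]), array([290.9, 219. ])]
```

View pics/t7.png

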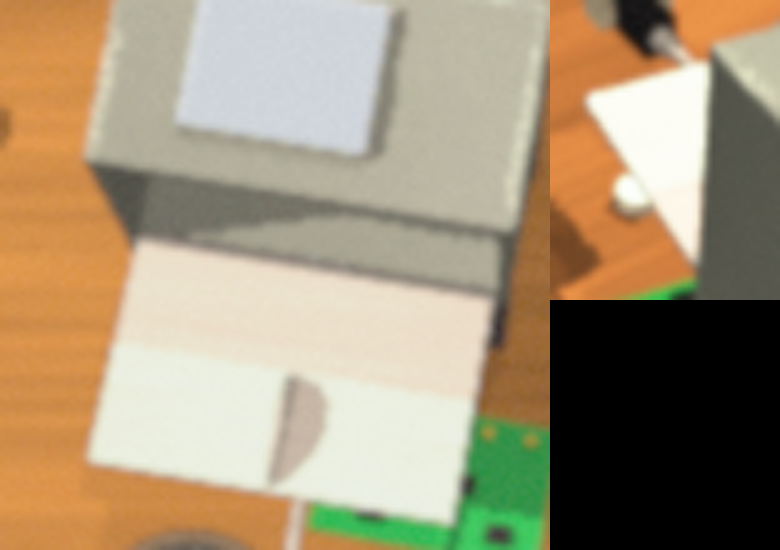

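```bash
python3 - <<'E'
import numpy as np,cv2
a=np.load('pics/s6.npy');b=np.load('pics/s7.npy')
g=lambda i,r:cv2.cvtColor(i,cv2.COLOR_RGB2GRAY)[r[1]:r[3],r[0]:r[2]].astype(np.float32)
for n,r in(('flap corner',(286,206,306,232)),('static',(320,170,420,220)),('rod',(290,190,315,208))):
    W=np.eye(2,3,dtype=np.float32)
    print(n,cv2.findTransformECC(g(a,r),g(b,r),W,cv2.MOTION_TRANSLATION,(3,100,1e-5),None,1)[0],W[:,2])
E
```

```text
flap corner 0.9992890262584994 [-0.02488305  0.01241762]
static 0.9970469401967239 [0.05573107 0.05017313]
rod 0.9949596952343942 [-0.12992984  0.5434334 ]
```

Flap unmoved by a further 3 mm of travel, so it is at its stop (about 1.39 rad). I'll relieve the load, then withdraw sideways.

```bash
python3 -m crank '[{"dx":0,"dy":0,"dz":0.001,"twist":0,"grip":-1},{"dx":0,"dy":0,"dz":0.002,"twist":0,"grip":-1},{"dx":0,"dy":0,"dz":0.003,"twist":0,"grip":-1},{"dx":0,"dy":0,"dz":0.004,"twist":0,"grip":-1},{"dx":0,"dy":0,"dz":0.004,"twist":0,"grip":-1}]'
python3 -m crank '[{"dx":-0.0003,"dy":-0.002,"dz":0,"twist":0,"grip":-1},{"dx":-0.0007,"dy":-0.004,"dz":0,"twist":0,"grip":-1},{"dx":-0.001,"dy":-0.006,"dz":0,"twist":0,"grip":-1},{"dx":-0.0014,"dy":-0.008,"dz":0,"twist":0,"grip":-1},{"dx":-0.0014,"dy":-0.008,"dz":0,"twist":0,"grip":-1}]'
```

```text
t: 16.17
eef_pos: [0.4219, 0.1012, 0.1311]
ee_rot: [3.141, 0.001, -0.17]
force: [0.1, -0.1, -0.1]
width: 0.0235
gripper_force: 60.0
t: 16.58
eef_pos: [0.4206, 0.0931, 0.1312]
ee_rot: [3.141, 0.0, -0.17]
force: [0.4, -0.4, -1.4]
width: 0.0237
gripper_force: 60.0
```

Free. I'll continue out sideways.

```bash
python3 -m crank '[{"dx":-0.0005,"dy":-0.003,"dz":0,"twist":0,"grip":-1},{"dx":-0.001,"dy":-0.006,"dz":0,"twist":0,"grip":-1},{"dx":-0.0015,"dy":-0.009,"dz":0,"twist":0,"grip":-1},{"dx":-0.002,"dy":-0.012,"dz":0,"twist":0,"grip":-1},{"dx":-0.0026,"dy":-0.015,"dz":0,"twist":0,"grip":-1}]'
python3 -m crank '[{"dx":-0.001,"dy":-0.005,"dz":0,"twist":0,"grip":-1},{"dx":-0.001,"dy":-0.01,"dz":0,"twist":0,"grip":-1},{"dx":-0.002,"dy":-0.015,"dz":-0.005,"twist":0,"grip":-1},{"dx":-0.002,"dy":-0.02,"dz":-0.012,"twist":0,"grip":-1},{"dx":-0.002,"dy":-0.025,"dz":-0.02,"twist":0,"grip":-1}]'
```

```text
t: 17.0
eef_pos: [0.4181, 0.0782, 0.1313]
ee_rot: [3.142, -0.0, -0.169]
force: [-0.0, 0.9, -0.9]
width: 0.0235
gripper_force: 60.0
t: 17.42
eef_pos: [0.4161, 0.053, 0.1107]
ee_rot: [-3.141, -0.0, -0.169]
force: [-0.2, 0.5, -2.1]
width: 0.0233
gripper_force: 60.0
```

```bash
python3 -m crank '[{"dx":0.001,"dy":-0.03,"dz":0,"twist":0,"grip":-1},{"dx":0.003,"dy":-0.068,"dz":0,"twist":2,"grip":-1},{"dx":0.005,"dy":-0.106,"dz":0,"twist":5,"grip":-1},{"dx":0.007,"dy":-0.144,"dz":0,"twist":8,"grip":-1},{"dx":0.009,"dy":-0.182,"dz":0,"twist":11,"grip":-1}]' >/dev/null
python3 -m crank '[{"dx":0.002,"dy":-0.038,"dz":0,"twist":3,"grip":-1},{"dx":0.004,"dy":-0.076,"dz":0,"twist":6,"grip":-1},{"dx":0.006,"dy":-0.114,"dz":0,"twist":8.1,"grip":-1},{"dx":0.0085,"dy":-0.15,"dz":0,"twist":8.1,"grip":-1},{"dx":0.0085,"dy":-0.184,"dz":0,"twist":8.1,"grip":-1}]'
python3 -m crank '[{"dx":0,"dy":0,"dz":-0.02,"twist":0,"grip":-1},{"dx":0,"dy":0,"dz":-0.045,"twist":0,"grip":-1},{"dx":0,"dy":0,"dz":-0.065,"twist":0,"grip":-1},{"dx":0,"dy":0,"dz":-0.08,"twist":0,"grip":-1},{"dx":0,"dy":0,"dz":-0.09,"twist":0,"grip":-1}]'
python3 -m crank '[{"dx":0,"dy":0,"dz":-0.003,"twist":0,"grip":-1},{"dx":0,"dy":0,"dz":-0.006,"twist":0,"grip":-1},{"dx":0,"dy":0,"dz":-0.008,"twist":0,"grip":-1},{"dx":0,"dy":0,"dz":-0.010,"twist":0,"grip":-1},{"dx":0,"dy":0,"dz":-0.010,"twist":0,"grip":-1}]'
```

```text
t: 18.25
eef_pos: [0.4331, -0.3149, 0.11]
ee_rot: [-3.141, 0.001, 0.164]
force: [1.2, 0.2, -0.6]
width: 0.0234
gripper_force: 60.0
t: 18.67
eef_pos: [0.4318, -0.3124, 0.0184]
ee_rot: [-3.14, 0.003, 0.163]
force: [-0.4, 0.6, -0.9]
width: 0.0233
gripper_force: 60.0
t: 19.08
eef_pos: [0.4341, -0.3124, 0.0116]
ee_rot: [3.141, -0.001, 0.164]
force: [-1.1, -0.2, -1.2]
width: 0.0239
gripper_force: 60.0
```

```bash
python3 -m crank '[{"dx":0,"dy":0,"dz":-0.001,"twist":0,"grip":-1},{"dx":0,"dy":0,"dz":-0.002,"twist":0,"grip":-1},{"dx":0,"dy":0,"dz":-0.003,"twist":0,"grip":-1},{"dx":0,"dy":0,"dz":-0.003,"twist":0,"grip":-1},{"dx":0,"dy":0,"dz":-0.003,"twist":0,"grip":-1}]' 10
python3 -m crank '[{"dx":0,"dy":0,"dz":0,"twist":0,"grip":-0.44},{"dx":0,"dy":0,"dz":0,"twist":0,"grip":-0.3},{"dx":0,"dy":0,"dz":0,"twist":0,"grip":-0.1},{"dx":0,"dy":0,"dz":0,"twist":0,"grip":0.1},{"dx":0,"dy":0,"dz":0,"twist":0,"grip":0.1}]'
```

```text
t: 19.5
eef_pos: [0.4339, -0.3125, 0.0085]
ee_rot: [3.141, -0.0, 0.164]
force: [0.2, 0.6, -0.4]
width: 0.0238
gripper_force: 10.0
t: 19.92
eef_pos: [0.4336, -0.3125, 0.0083]
ee_rot: [3.142, 0.0, 0.164]
force: [1.0, 0.6, -0.6]
width: 0.0447
gripper_force: 0.0
```

```bash
python3 -m crank '[{"dx":0,"dy":0,"dz":0,"twist":0,"grip":0.1},{"dx":0,"dy":0,"dz":0.01,"twist":0,"grip":0.1},{"dx":0,"dy":0,"dz":0.03,"twist":0,"grip":0.1},{"dx":0,"dy":0,"dz":0.06,"twist":0,"grip":0.1},{"dx":0,"dy":0,"dz":0.09,"twist":0,"grip":0.1}]'
python3 -m crank '[{"dx":0,"dy":0,"dz":0.03,"twist":0,"grip":0.1},{"dx":0,"dy":0,"dz":0.06,"twist":0,"grip":0.1},{"dx":0,"dy":0,"dz":0.09,"twist":0,"grip":0.1},{"dx":0,"dy":0,"dz":0.09,"twist":0,"grip":0.1},{"dx":0,"dy":0,"dz":0.09,"twist":0,"grip":0.1}]'
python3 - <<'E'
from h import *
snap('scene','s9',None,1.4)
E
```

```text
t: 20.33
eef_pos: [0.4329, -0.3123, 0.0994]
ee_rot: [-3.141, 0.002, 0.164]
force: [0.6, -0.8, -0.3]
width: 0.048
gripper_force: 0.0
t: 20.75
eef_pos: [0.4347, -0.3128, 0.1911]
ee_rot: [3.139, -0.005, 0.164]
force: [0.4, 0.6, -0.3]
width: 0.0483
gripper_force: 0.0
```

View pics/s9.png

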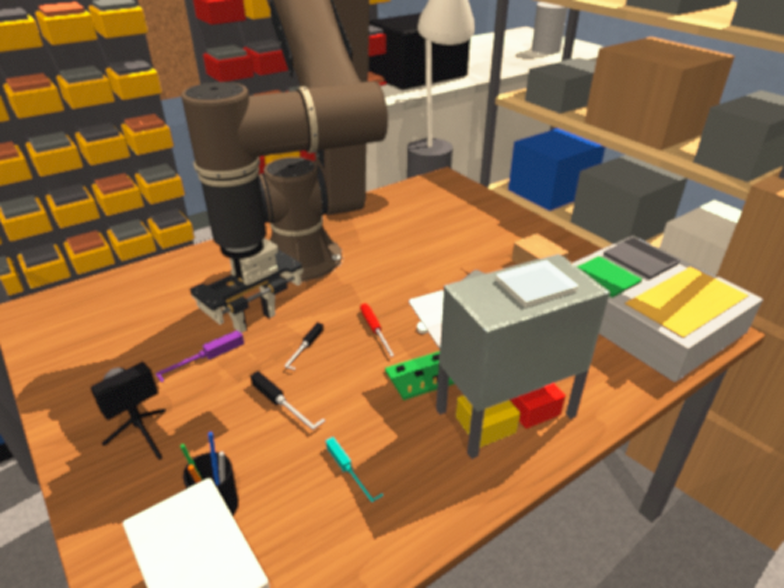

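The pole lies flat where it was, at (270,390)–(320,425). The flap is down and the bystanders haven't moved.

```bash
python3 -c "
from station import arm
print(arm.job_done())"
```

```text
the job is handed in; nothing more can be done
None
```

I drew the flap down to its stop (about 1.39 rad by the images), unhooked the pole and laid it flat on the bench where it had been; the last picture shows the other things in place, and I handed the job in at about 21 s (no verdict was returned).

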